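# Zero the stirrer timer, count it up four clicks and start it

### The job

Set the bench timer to four and start it: take hold of its round push-to-turn dial, press it down lightly (just far enough to free it, never hard against the bottom) and, keeping it down, turn it anticlockwise (seen from above) to its zero stop without forcing the stop, then clockwise exactly four clicks without ever clicking past four. Let the dial spring back up so that it locks on the fourth click, and only then press the small round start key down and let it go. Leave the beaker, the stopper and the cap beside the timer where they are.

Things in the scene. Friction and masses are not known exactly. Their poses are not given: they have to be found in the camera images.
- timer: Low grey box with a black top panel, fixed to the bench, 150 (x) x 230 (y) x 55 mm high. Origin: centre of its underside; z up. The dial's axis is at x 0, y -45 mm in this frame, the start key at x +25, y +65 mm. White marks round the dial show its clicks 0 to 8: the long mark, on the +x side of the dial, is zero, the others follow clockwise.
- dial_grip (a point): On the axis of the dial, a black fluted round knob 45 mm in diameter. This point is 29 mm above the panel when the dial is up; the knob's underside is then 12 mm and its top 44 mm above the panel. Its x axis points along the white pointer line on the knob's top; z is up.
- dial (a joint): Angle of the dial, rad: 0 at zero, growing clockwise seen from above. It rests in click-stops 0.314 rad apart (four = 1.257) and starts at one, two or three. Each click takes about 0.15 N m. A springy stop meets it 0.03 rad below 0 with 0.15 N m and grows by 1.5 N m per rad; beyond 0.18 rad below 0 it is strained.
- push (a joint): How far the dial is pressed down, m: 0 when up, where it is locked against turning. A spring resists with 4 N at first, then 1.2 N per mm more. The dial is free to turn from about 5 mm (10 N) down; from 8.5 mm (14.5 N) it is being forced on its bottom, which harms it. Let go on a click-stop it comes up and locks by itself.
- start_key (a joint): Travel of the start key, m: 0 when up, 0.005 fully down (about 4 N); it springs back. It counts as pressed from 3.5 mm.
- start_key_top (a point): Centre of the top of the start key, a white round button 22 mm in diameter in a grey collar, on the left of the panel.
- small_beaker: Bystander: glass beaker, 50 mm wide, 59 mm high, to the left of the timer. Origin: centre of its underside.
- stopper: Bystander: small grey rubber stopper, 28 mm wide, 22 mm high, in front of the timer. Origin: centre of its underside.
- cap: Bystander: bottle cap, 43 mm wide, 14 mm high, in front of the timer. Origin: centre of its underside.

How it is judged (in metres and radians):
On the way, in this order (a step that is already met when the one before it is completed fails the run):
1. the dial is at zero, at its stop (joint below 0.08 rad) (value of joint dial below 0.08 rad), for 0.1 s.
2. the dial is up and locked on the fourth click (value of joint dial between 1.177 and 1.337 rad and value of joint push below 0.0015 m), for 0.2 s.
3. the start key is pressed down (value of joint start_key above 0.0035 m), for 0.05 s.
At the end, for the whole second after the job is handed in: The dial stands on the fourth click (1.257 rad, within 0.08), fully up (within 1.5 mm) and so locked, and the start key has been pressed and is up again (within 1 mm) (all of step 2 and value of joint start_key below 0.001 m); the robot touches nothing.
It fails at once if the dial is pressed down 8.5 mm or more (over 14.5 N) (value of joint push above 0.0085 m).
It fails at once if the zero stop is strained (dial more than 0.18 rad below zero) (value of joint dial below -0.18 rad).
It fails at once if the dial is turned past the fourth click (value of joint dial above 1.45 rad).
It fails at once if the start key is pressed before the dial is up on the fourth click (value of joint start_key above 0.0035 m and (value of joint dial below 1.15 rad or value of joint push above 0.002 m)).
It fails at once if a bystander is moved by more than 15 mm (distance of any of small_beaker, stopper, cap from where it was at the start of the episode above 0.015 m).
It also fails if it takes over 61 s, if anything falls off the work surface, if the arm or the gripper's body presses on something with over 40 N, if the wrist force passes 120 N, or if a joint passes its speed limit or range.

### The arm

A 6-joint arm with a two-finger parallel gripper is mounted at the origin on the work surface; the furniture and walls round the work are solid. World frame = base frame: x ahead of the robot, y to its left, z up, the work surface at z = 0. Lengths are in m, angles in degrees, forces in N, time in s.
With the tool pointing down it reaches from about 0.25 to 0.725 m from the base axis. Payload 9.7 kg.
Tool frame: the origin (TCP) lies between the finger pads; the fingertips stand 11 mm ahead of it and the grasp point (between the pads) lies 8 mm behind it; z points along the fingers, x is the direction in which the jaws open and shut, and the axes are right-handed (so a half turn about z gives the same grasp; the last joint's range is limited). The gripper opens to 85 mm and grips with 20 to 120 N. Pads are 22 mm wide; open, the fingers measure 114 mm over their backs; the gripper's body (76 mm by 85 mm) begins 54 mm behind the grasp point. The pads swing forward as they close: fully open they stand 13 mm farther back than shut.
Start: joints at [-71.906, 4.979, 10.078, 95.1, 0, 90], TCP at [0.171, -0.523, 0.242] pointing down, gripper open.
Joint ranges: [-179.16, 179.16], [-48.56, 103.87], [-65.8, 70.77], [-126.05, 130.52], [-82.76, 87.17], [-180, 180]. Speed limits (degrees/s): [127.2, 127.2, 147.25, 180, 180, 180].

### API

Orientations are given as [roll, pitch, yaw] about the fixed x, y, z axes, in that order (R = Rz(yaw) Ry(pitch) Rx(roll)).
In Python, from workcell import get_obs, camera, job_done, spotter gives the robot as it stands.
- The arm moves only by the tool play_rows, never from a script. Its argument "rows" is a list of rows, each a list of 3 entries, a list of its own where there are three numbers: the closure, from 0 (fully open) to 1 (shut), then the shift along the tool's x, y, z in cm, then the turn, a rotation vector about the tool's x, y, z in degrees. In form: [[claw, [x, y, z], [wx, wy, wz]], ...]. A call has 1 to 12 rows; each row shifts and turns the pose as measured when the row begins, along the tool's axes as they then stand; what a row does not reach is not made up. A row lasts 1/10 s, in which the tool goes at most 50 mm and 8.59 degrees, less where a joint would pass 70% of its speed; a pose out of reach is approached as far as the arm can. A call is refused whole if a number of a shift passes 5 or a number of a turn 8.59, either way. A call with a gripper value outside its range is refused whole. The fingers move at their own pace and stop on an object; "newtons" is the grip in N (left out, the last holds). Time passes only in rows, so rows that do not move let the fingers close. It gives the time, the measured TCP pose, the force and the opening at its end, in the units of the state.
- get_obs(): the state, without advancing time (a new reading comes with each control period).
- camera(name): name is "scene" or "top"; returns a dict with "img" (480x640x3 uint8, red, green, blue), "intrinsics" (3x3 intrinsics, pixels), "xyz" and "orientation" of the camera in the world. Camera axes: x right, y down, z forward; pixel columns grow to the right and rows downward; lengths in m; the calibration is good to about 2 mm. A picture is of the moment at which its call begins. There is no depth.
- job_done(): hands the job in, once; it reports no verdict.
Trained networks look in a picture, given as the dict that the camera call returned (one of the last four; its "shot" number tells which), for a name from the list of things; names that differ only in an ending like _2 or _b are one class to them, and where a whole thing is asked for, a point or a joint stands for the part that bears it (a point fixed in the world has none). Each returns a list of dicts, best first, with "confidence" (0 to 1); they miss things now and then, are a little off and sometimes report something else, mostly with a low value. They report only what shows in the picture. A call takes as long as a camera call.
- spotter.spot_in(picture, thing): "point" ([x, y, z] in m, in world coordinates, good to about 4 mm: the middle of the surface that is visible of it).
- spotter.trace(picture, thing): "pixels" (480x640 bool, what is visible of it).
The state is a dict: "time": time; "q": joint angles; "qd": joint speeds; "joint_efforts": joint torques, N m; "ee_pos": TCP position; "tcp_rot": TCP orientation; "wrist_force": force on the tool from outside, world axes, zero at the start; "torque": the same for the moment, N m; "opening": finger opening in m.
Only numpy, scipy, OpenCV 4.12 (cv2) and the standard library are available. Lean on these libraries where they do the work, as an engineer would, in place of code of your own. Each camera call takes 0.05 s, during which the arm holds its last target.

## Working session

There is one attempt and no reset: what is moved stays moved. The work goes in short steps, Python scripts to look and compute and a tool call to move; the robot and the scene stay as the last step left them, time stands still between calls to the robot, and variables do not carry over. Pictures are saved under pics/ and viewed, and the job is handed in when it is done.

Besides the shell and the picture viewer there is one more tool, called as name(argument=value, ...), one argument or row to a line, values as JSON. play_rows: Moves the arm, as the interface text tells. Its arguments: {"type":"object","properties":{"rows":{"type":"array","items":{"type":"array"}},"newtons":{"type":"number"}},"required":["rows"]}

```bash
mkdir -p pics; ls; cat > h.py <<'E'
import numpy as np, cv2
from workcell import get_obs, camera, job_done, spotter
from scipy.spatial.transform import Rotation as R
def camR(c):
    o=np.array(c["orientation"])
    return o if o.shape==(3,3) else R.from_euler('xyz',o,degrees=True).as_matrix()
def ray(c,u,v,z):
    d=camR(c)@np.linalg.inv(np.array(c["intrinsics"]))@np.array([u,v,1.]); p=np.array(c["xyz"])
    return p+d*(z-p[2])/d[2]
def proj(c,P):
    q=np.array(c["intrinsics"])@camR(c).T@(np.array(P)-np.array(c["xyz"])); return q[:2]/q[2]
def save(c,n): cv2.imwrite("pics/"+n,cv2.cvtColor(c["img"],cv2.COLOR_RGB2BGR))
E
python3 - <<'E'
from h import *
print(get_obs())
for n in("top","scene"):
    c=camera(n); save(c,n+"0.png"); print(n,c["xyz"],c["orientation"],c["intrinsics"])
    for t in("timer","dial_grip","start_key_top","small_beaker","stopper","cap"):
        print(t,[(np.round(d["point"],4),round(d["confidence"],2)) for d in spotter.spot_in(c,t)[:2]])
E
```

```text
pics
{'time': 0.0, 'q': array([-7.19072483e+01,  5.01171009e+00,  1.00338039e+01,  9.50980643e+01,
       -6.24182406e-05,  9.00011460e+01]), 'qd': array([-0.0487156 ,  0.02160767,  0.04983409,  0.03019649, -0.08902732,
       -0.01343821]), 'joint_efforts': array([-7.81439594e-04, -5.20394218e+01,  4.64792490e+01,  1.69214403e-02,
       -6.72271403e-05,  4.90725796e-06]), 'ee_pos': array([ 0.17074138, -0.52260875,  0.24157137]), 'tcp_rot': array([ 1.79999936e+02,  7.59704887e-02, -7.19083943e+01]), 'wrist_force': array([ 0.2851791 , -0.71955259, -0.41231165]), 'torque': array([ 0.0538196 ,  0.01768371, -0.04852625]), 'opening': 0.08523818991077174}
top [ 0.33352113 -0.07877864  0.94002551] [-172.39172093   -2.26258261  -91.26914645] [[456.17664745   0.         313.94093307]
 [  0.         456.17664745 240.19021621]
 [  0.           0.           1.        ]]
timer [(array([ 0.487, -0.184,  0.053]), 0.65), (array([ 0.4872, -0.2337,  0.0965]), 0.37)]
dial_grip [(array([ 0.4854, -0.2339,  0.0988]), 0.98)]
start_key_top [(array([ 0.534 , -0.134 ,  0.0761]), 0.68)]
small_beaker [(array([ 0.5714, -0.0526,  0.0326]), 0.72), (array([ 0.4877, -0.1839,  0.0534]), 0.54)]
stopper [(array([ 0.417 , -0.1145,  0.0212]), 0.63)]
cap [(array([ 0.3742, -0.2275, -0.0034]), 0.74)]
scene [ 0.42324775 -0.56752005  0.8077258 ] [-147.31494334   -0.41546006   -4.88249636] [[523.19455258   0.         318.12778567]
 [  0.         523.19455258 247.56411972]
 [  0.           0.           1.        ]]
timer [(array([ 0.4941, -0.217 ,  0.0578]), 0.6)]
dial_grip [(array([ 0.4824, -0.2387,  0.0963]), 0.6)]
start_key_top [(array([ 0.5341, -0.1324,  0.0752]), 0.58)]
small_beaker [(array([ 0.5684, -0.0487,  0.0435]), 0.65)]
stopper [(array([ 0.4139, -0.1178,  0.0227]), 0.74)]
cap [(array([ 0.3743, -0.2289, -0.0009]), 0.86)]
```

View pics/top0.png

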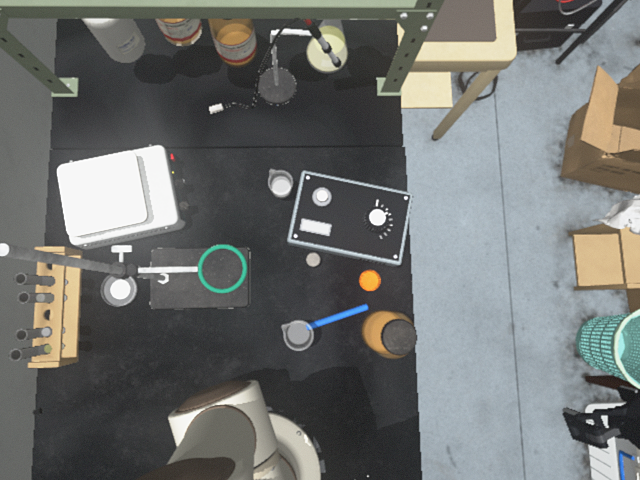

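View pics/scene0.png

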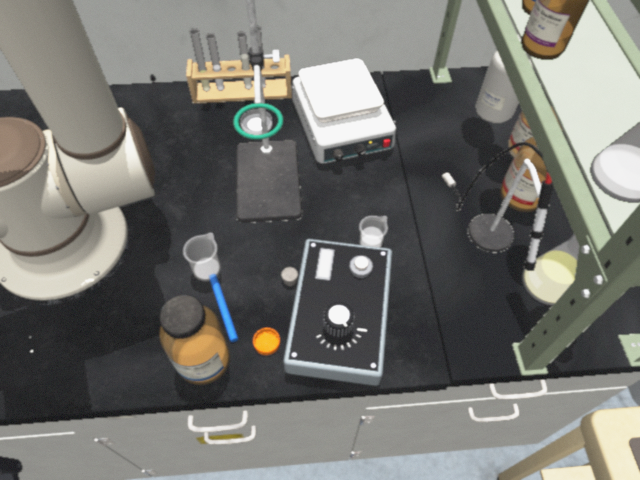

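```bash
python3 - <<'E'
from h import *
c=cv2.imread("pics/top0.png"); cv2.imwrite("pics/topz.png",cv2.resize(c[110:250,340:480],None,fx=4,fy=4,interpolation=cv2.INTER_CUBIC))
c=cv2.imread("pics/scene0.png"); print(c.shape)
E
```

```text
(480, 640, 3)
```

View pics/topz.png

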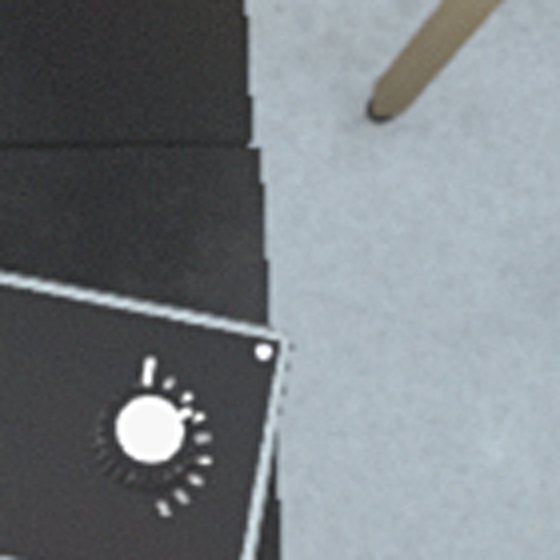

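```bash
python3 - <<'E'
from h import *
for n in("top","scene"):
    c=camera(n)
    ds=spotter.trace(c,"timer")
    m=ds[0]["pixels"].astype(np.uint8); print(n,ds[0]["confidence"],m.sum())
    cs,_=cv2.findContours(m,0,2); k=max(cs,key=cv2.contourArea)
    print(cv2.minAreaRect(k))
    c2=c["img"].copy(); cv2.drawContours(c2,[k],-1,(255,0,0),1)
    x,y,w,h=cv2.boundingRect(k); z=cv2.resize(c2[y-5:y+h+5,x-5:x+w+5],None,fx=3.5,fy=3.5,interpolation=cv2.INTER_CUBIC);print(x,y,z.shape)
    cv2.imwrite(f"pics/z_{n}.png",z[...,::-1])
    for t in("dial_grip","start_key_top"):
        d=spotter.trace(c,t)
        if d:
            v,u=np.nonzero(d[0]["pixels"]); print(t,d[0]["confidence"],len(u),u.mean(),v.mean(),u.min(),u.max(),v.min(),v.max())
E
```

```text
top 0.8 8589
((350.12835693359375, 218.790771484375), (115.5562744140625, 76.57565307617188), 11.725111961364746)
287 172 (364, 472, 3)
dial_grip 0.56 498 374.93172690763055 218.71485943775102 363 387 207 231
start_key_top 0.56 73 320.94520547945206 196.21917808219177 317 325 192 201
scene 0.94 12687
((339.5301208496094, 311.3077087402344), (98.973388671875, 137.3929901123047), 6.934349060058594)
284 239 (546, 413, 3)
dial_grip 0.88 847 337.9515938606848 318.70365997638726 323 353 302 336
start_key_top 0.42 754 373.0557029177719 230.60610079575596 360 387 216 247
```

```bash
python3 - <<'E'
from h import *
a=cv2.imread("pics/top0.png")[190:245,350:410]; b=cv2.imread("pics/scene0.png")[290:365,300:380]
f=lambda i:cv2.resize(i,(400,400),interpolation=cv2.INTER_CUBIC)
cv2.imwrite("pics/dz.png",np.hstack([f(a),f(b)]))
E
```

```text
(no output)
```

View pics/dz.png

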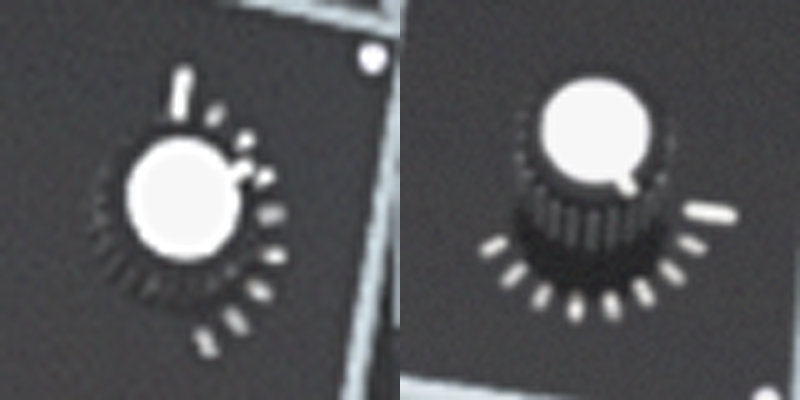

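View pics/z_top.png

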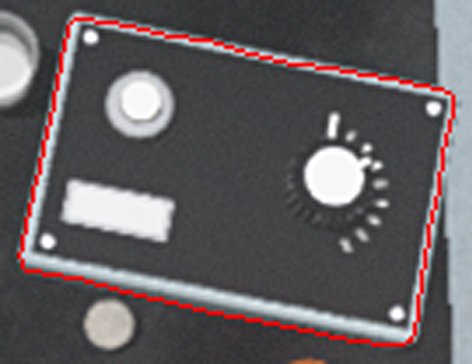

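View pics/z_scene.png

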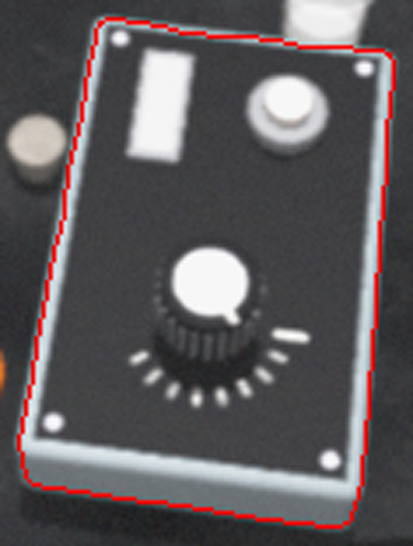

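```bash
python3 - <<'E'
from h import *
C={n:camera(n) for n in("top","scene")}
sc={"top":(np.array([[91,37],[433,107],[397,313],[47,241]])/3.5+[282,167]),
"scene":(np.array([[119,39],[364,68],[330,460],[54,422]])/3.5+[279,234])}
# scene order: FL corner..., map to: +x+y, +x-y, -x-y, -x+y
sc["scene"]=sc["scene"][[1,2,3,0]]
for n,c in C.items():
    P=np.array([ray(c,u-.35,v-.35,0.056) for u,v in sc[n]]); m=P.mean(0)
    yy=(P[0]-P[1])+(P[3]-P[2]); yaw=np.degrees(np.arctan2(-yy[0],yy[1]))
    xx=(P[0]-P[3])+(P[1]-P[2]); yaw2=np.degrees(np.arctan2(xx[1],xx[0]))
    Rz=R.from_euler('z',(yaw+yaw2)/2,degrees=True).as_matrix()
    print(n,m,yaw,yaw2,np.linalg.norm(yy)/2,np.linalg.norm(xx)/2)
    print(" dial",m+Rz@[0,-.045,0]," key",m+Rz@[.025,.065,0])
c=C["top"]
a=ray(c,377.6,217.5,.099);b=ray(c,386.3,213.4,.099);print("top cap",a,np.degrees(np.arctan2(*(b-a)[[1,0]])))
c=C["scene"]; f=lambda x,y:(300+(x-400)*80/400,290+y*75/400)
a=ray(c,*f(596,131),.099);b=ray(c,*f(627,187),.099);print("scene cap",a,np.degrees(np.arctan2(*(b-a)[[1,0]])))
E
```

```text
top [ 0.49739107 -0.19050917  0.056     ] -12.61802395939999 -12.759310530689618 0.1996638156995029 0.1202189993649226
 dial [ 0.48750667 -0.23441019  0.056     ]  key [ 0.53605798 -0.13258794  0.056     ]
scene [ 0.49741584 -0.19127029  0.056     ] -12.76108430456609 -12.786756441987773 0.19913982978542072 0.11966377021393793
 dial [ 0.48746614 -0.23515654  0.056     ]  key [ 0.5361689  -0.13340665  0.056     ]
top cap [ 0.48628769 -0.23548681  0.099     ] -65.68891571198854
scene cap [ 0.48824305 -0.23538896  0.099     ] -67.53646145636353
```

play_rows(
  rows=[
    [0,[-1.75,-3.9,0],[0,0,0]],
    [0,[-1.75,-3.9,0],[0,0,0]],
    [0,[-1.75,-3.9,0],[0,0,0]],
    [0,[-1.75,-3.9,0],[0,0,0]],
    [0,[-1.75,-3.9,0],[0,0,0]],
    [0,[-1.75,-3.9,0],[0,0,0]],
    [0,[-1.75,-3.9,0],[0,0,0]],
    [0,[-1.75,-3.9,0],[0,0,0]],
    [0,[-1.75,-3.9,0],[0,0,0]],
    [0,[-1.75,-3.9,0],[0,0,0]],
  ],
  newtons=40,
)

```text
time: 2.2
ee_pos: [0.4957, -0.2285, 0.2421]
tcp_rot: [-179.9, -0.1, -72.5]
wrist_force: [0.0, -1.5, -0.1]
opening: 0.0856
```

```bash
cat >> h.py <<'E'
def to(p):
    o=get_obs(); M=R.from_euler('xyz',o["tcp_rot"],degrees=True).as_matrix()
    # levelling rotation vector in tool frame to vertical
    z=M[:,2]; rv=M.T@np.cross(z,[0,0,-1.]);
    print("t",o["time"],"pos",o["ee_pos"].round(4),"rot",o["tcp_rot"].round(2),"shift cm",(100*M.T@(np.array(p)-o["ee_pos"])).round(2),"level",np.degrees(rv).round(2),"F",o["wrist_force"].round(1),"T",o["torque"].round(2),"op",round(o["opening"],4),"q",o["q"].round(1))
E
python3 -c "
from h import *
to([.4874,-.2349,.16])"
```

```text
t 2.2 pos [ 0.4957 -0.2285  0.2421] rot [-1.7995e+02 -1.3000e-01 -7.2460e+01] shift cm [0.34 0.99 8.21] level [-0.05 -0.13  0.  ] F [ 0.  -1.5 -0.1] T [-0.08  0.03 -0.05] op 0.0856 q [-2.470e+01  4.300e+00  9.300e+00  9.490e+01 -1.000e-01  1.377e+02]
```

play_rows(
  rows=[
    [0,[0.3,1.0,2],[0,0,0]],
    [0,[0,0,2],[0,0,-7]],
    [0,[0,0,2],[0,0,-7]],
    [0,[0,0,1.5],[0,0,-6]],
    [0,[0,0,0],[0,0,0]],
  ],
)

```text
time: 2.7
ee_pos: [0.4919, -0.2289, 0.164]
tcp_rot: [-179.9, -0.2, -51.2]
wrist_force: [-0.5, 0.1, 1.4]
opening: 0.0853
```

```bash
python3 -c "
from h import *
to([.4874,-.2349,.12])"
```

```text
t 2.7 pos [ 0.4919 -0.2289  0.164 ] rot [-1.7993e+02 -1.5000e-01 -5.1180e+01] shift cm [0.17 0.73 4.4 ] level [-0.07 -0.15 -0.  ] F [-0.5  0.1  1.4] T [ 0.05 -0.05 -0.  ] op 0.0853 q [-25.    2.9  -0.8  86.2  -0.  116.2]
```

play_rows(
  rows=[
    [0,[0.2,0.7,2],[0,0,0]],
    [0,[0,0,2],[0,0,0]],
    [0,[0,0,0],[0,0,0]],
  ],
)

```text
time: 3.0
ee_pos: [0.4883, -0.2355, 0.1255]
tcp_rot: [-179.9, -0.3, -51.7]
wrist_force: [-0.8, 0.3, -0.2]
opening: 0.0851
```

```bash
python3 -c "
from h import *
to([.4874,-.2349,.12])
to([.4874,-.2349,.079])"
```

```text
t 3.0 pos [ 0.4883 -0.2355  0.1255] rot [-179.87   -0.28  -51.71] shift cm [-0.1   0.04  0.55] level [-0.13 -0.28  0.  ] F [-0.8  0.3 -0.2] T [0.   0.01 0.03] op 0.0851 q [-25.7   2.9  -5.1  81.8  -0.  116. ]
t 3.0 pos [ 0.4883 -0.2355  0.1255] rot [-179.87   -0.28  -51.71] shift cm [-0.12  0.05  4.65] level [-0.13 -0.28  0.  ] F [-0.8  0.3 -0.2] T [0.   0.01 0.03] op 0.0851 q [-25.7   2.9  -5.1  81.8  -0.  116. ]
```

play_rows(
  rows=[
    [0,[-0.1,0,2],[0,-0.2,0]],
    [0,[0,0.1,1.8],[0,0,0]],
    [0,[0,0,0.8],[0,0,0]],
    [0,[0,0,0],[0,0,0]],
    [0,[0,0,0],[0,0,0]],
  ],
)

```text
time: 3.5
ee_pos: [0.4896, -0.2367, 0.0859]
tcp_rot: [-179.7, -0.5, -52.2]
wrist_force: [0.0, -0.1, 0.3]
opening: 0.0851
```

```bash
python3 -c "
from h import *
to([.4874,-.2349,.079])
c=camera('scene');save(c,'s1.png')
i=c['img'][240:390,270:420,::-1];cv2.imwrite('pics/s1z.png',cv2.resize(i,(600,600),interpolation=2))"
```

```text
t 3.5 pos [ 0.4896 -0.2367  0.0859] rot [-179.67   -0.46  -52.24] shift cm [-0.29  0.07  0.69] level [-0.33 -0.46  0.  ] F [ 0.  -0.1  0.3] T [-0.02  0.02 -0.02] op 0.0851 q [-2.580e+01  3.400e+00 -8.900e+00  7.720e+01  1.000e-01  1.164e+02]
```

View pics/s1z.png

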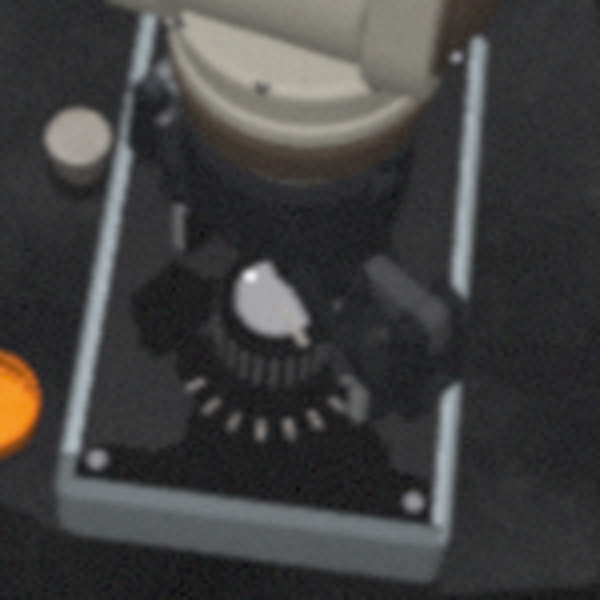

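play_rows(
  rows=[
    [0,[-0.3,0.1,0.6],[-0.3,-0.5,0]],
    [0,[0,0,0.1],[0,0,0]],
    [0,[0,0,0],[0,0,0]],
  ],
)

```text
time: 3.85
ee_pos: [0.4878, -0.2352, 0.0805]
tcp_rot: [-179.9, -0.1, -52.3]
wrist_force: [0.4, 0.2, 0.8]
opening: 0.0852
```

```bash
python3 -c "
from h import *
to([.4874,-.2349,.079])"
```

```text
t 3.85 pos [ 0.4878 -0.2352  0.0805] rot [-1.7992e+02 -7.0000e-02 -5.2260e+01] shift cm [-0.05  0.02  0.15] level [-0.08 -0.07  0.  ] F [0.4 0.2 0.8] T [ 0.    0.02 -0.01] op 0.0852 q [-25.8   3.7  -9.2  77.    0.  116.5]
```

play_rows(
  rows=[
    [1,[0,0,0.1],[0,0,0]],
    [1,[0,0,0],[0,0,0]],
    [1,[0,0,0],[0,0,0]],
    [1,[0,0,0],[0,0,0]],
    [1,[0,0,0],[0,0,0]],
    [1,[0,0,0],[0,0,0]],
  ],
  newtons=40,
)

```text
time: 4.45
ee_pos: [0.4872, -0.2342, 0.0801]
tcp_rot: [-179.9, 0.0, -52.2]
wrist_force: [-1.0, 0.7, 1.4]
opening: 0.0433
```

```bash
python3 -c "
from h import *
to([.4874,-.2349,.079])"
```

```text
t 4.45 pos [ 0.4872 -0.2342  0.0801] rot [-1.7991e+02  5.0000e-02 -5.2240e+01] shift cm [0.07 0.03 0.11] level [-0.09  0.05 -0.  ] F [-1.   0.7  1.4] T [ 0.14  0.15 -0.04] op 0.0433 q [-2.570e+01  3.700e+00 -9.300e+00  7.710e+01  1.000e-01  1.165e+02]
```

play_rows(
  rows=[
    [1,[0,0,0.3],[0,0,0]],
    [1,[0,0,0],[0,0,0]],
  ],
)

```text
time: 4.65
ee_pos: [0.4872, -0.2342, 0.078]
tcp_rot: [-179.9, 0.0, -52.2]
wrist_force: [-2.4, 2.5, 4.5]
opening: 0.0439
```

```bash
python3 -c "
from h import *
to([.4874,-.2349,.0735])"
```

```text
t 4.65 pos [ 0.4872 -0.2342  0.078 ] rot [-1.7989e+02  2.0000e-02 -5.2240e+01] shift cm [0.07 0.03 0.45] level [-0.11  0.02 -0.  ] F [-2.4  2.5  4.5] T [ 0.35  0.36 -0.05] op 0.0439 q [-2.570e+01  3.700e+00 -9.500e+00  7.680e+01  1.000e-01  1.165e+02]
```

play_rows(
  rows=[
    [1,[0,0,0.3],[0,0,0]],
    [1,[0,0,0],[0,0,0]],
  ],
)

```text
time: 4.85
ee_pos: [0.4872, -0.2342, 0.0763]
tcp_rot: [-179.9, -0.0, -52.2]
wrist_force: [-2.5, 2.9, 5.7]
opening: 0.0437
```

```bash
python3 -c "
from h import *
to([.4874,-.2349,.0735])"
```

```text
t 4.85 pos [ 0.4872 -0.2342  0.0763] rot [-1.7986e+02 -3.0000e-02 -5.2240e+01] shift cm [0.07 0.03 0.28] level [-0.14 -0.03 -0.  ] F [-2.5  2.9  5.7] T [0.42 0.57 0.02] op 0.0437 q [-2.570e+01  3.700e+00 -9.700e+00  7.660e+01  1.000e-01  1.165e+02]
```

play_rows(
  rows=[
    [1,[0,0,0.3],[0,0,0]],
    [1,[0,0,0],[0,0,0]],
  ],
)

```text
time: 5.05
ee_pos: [0.4872, -0.2342, 0.0751]
tcp_rot: [-179.8, -0.1, -52.2]
wrist_force: [-3.9, 2.6, 7.1]
opening: 0.044
```

```bash
python3 -c "
from h import *
to([.4874,-.2349,.0735])
f=[]
for k in range(4):
  c=camera('scene'); o=get_obs(); f.append(o['wrist_force'])
print(np.mean(f,0)); to([.4874,-.2349,.0735])
save(c,'s2.png')
i=c['img'][270:370,290:390,::-1];cv2.imwrite('pics/s2z.png',cv2.resize(i,(600,600),interpolation=2))"
```

```text
t 5.05 pos [ 0.4872 -0.2342  0.0751] rot [-1.7983e+02 -9.0000e-02 -5.2240e+01] shift cm [0.07 0.03 0.16] level [-0.17 -0.09 -0.  ] F [-3.9  2.6  7.1] T [0.51 0.67 0.01] op 0.044 q [-2.570e+01  3.600e+00 -9.900e+00  7.640e+01  1.000e-01  1.165e+02]
[-4.88324547  3.76303632 10.09130275]
t 5.25 pos [ 0.4872 -0.2342  0.0755] rot [-1.7983e+02 -1.0000e-01 -5.2240e+01] shift cm [0.07 0.03 0.2 ] level [-0.17 -0.1  -0.  ] F [-4.6  3.6  9.2] T [0.6  0.93 0.03] op 0.0435 q [-2.570e+01  3.600e+00 -9.800e+00  7.640e+01  1.000e-01  1.165e+02]
```

View pics/s2z.png

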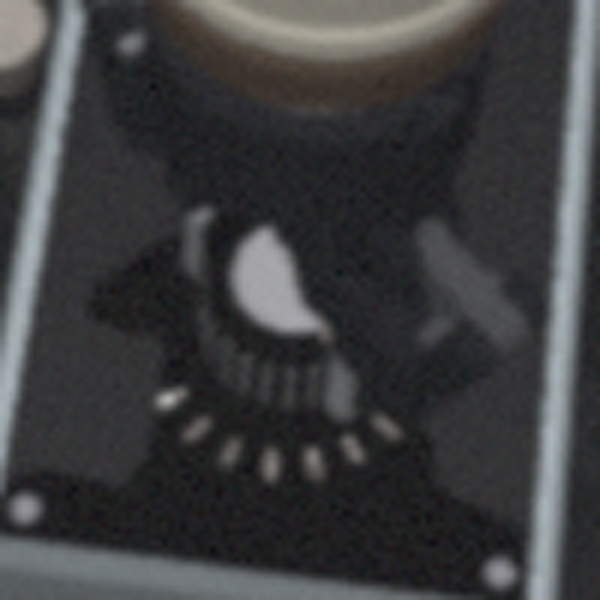

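play_rows(
  rows=[
    [1,[-0.05,0,0.3],[0,0,0]],
    [1,[0,0,0.1],[0,0,0]],
  ],
)

```text
time: 5.45
ee_pos: [0.4872, -0.2342, 0.0739]
tcp_rot: [-179.8, -0.2, -52.2]
wrist_force: [-4.7, 4.3, 9.4]
opening: 0.0435
```

```bash
python3 -c "
from h import *
to([.4874,-.2349,.0735])"
```

```text
t 5.45 pos [ 0.4872 -0.2342  0.0739] rot [-179.79   -0.23  -52.25] shift cm [0.07 0.03 0.04] level [-0.21 -0.23  0.  ] F [-4.7  4.3  9.4] T [0.74 1.03 0.  ] op 0.0435 q [-2.570e+01  3.500e+00 -1.010e+01  7.610e+01  1.000e-01  1.165e+02]
```

play_rows(
  rows=[
    [1,[0,0,0.1],[0,0,-5]],
    [1,[0,0,0.1],[0,0,-5]],
    [1,[0,0,0.1],[0,0,-5]],
  ],
)

```text
time: 5.75
ee_pos: [0.4871, -0.234, 0.0741]
tcp_rot: [-179.8, -0.4, -36.8]
wrist_force: [-5.7, 3.6, 11.6]
opening: 0.0439
```

```bash
python3 -c "
from h import *
to([.4874,-.2349,.0735])"
```

```text
t 5.75 pos [ 0.4871 -0.234   0.0741] rot [-179.81   -0.38  -36.83] shift cm [0.08 0.06 0.06] level [-0.19 -0.38 -0.  ] F [-5.7  3.6 11.6] T [ 0.73  1.06 -0.02] op 0.0439 q [-2.570e+01  3.400e+00 -1.020e+01  7.600e+01  1.000e-01  1.011e+02]
```

```bash
python3 -c "
from h import *
c=camera('scene')
to([.4874,-.2349,.0735])
i=c['img'][270:370,290:390,::-1];cv2.imwrite('pics/s3z.png',cv2.resize(i,(600,600),interpolation=2))"
```

```text
t 5.8 pos [ 0.4871 -0.234   0.0741] rot [-179.82   -0.38  -36.5 ] shift cm [0.08 0.05 0.06] level [-0.18 -0.38 -0.  ] F [-5.7  2.8 10.2] T [0.6  1.25 0.46] op 0.0434 q [-2.570e+01  3.400e+00 -1.020e+01  7.600e+01  1.000e-01  1.008e+02]
```

View pics/s3z.png

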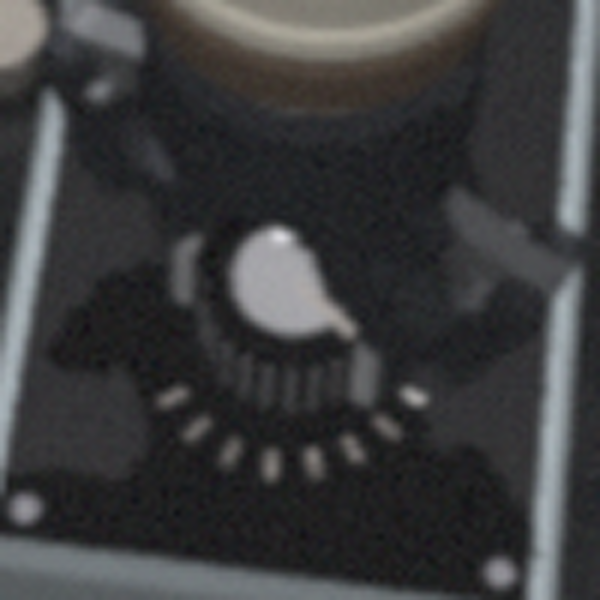

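```bash
cat >> h.py <<'E'
def cen(c,yaw=-12.7):pass
def model(c,th_deg,z,r=.018):
    a=np.radians(-12.7-th_deg); return proj(c,[.4874+r*np.cos(a),-.2350+r*np.sin(a),z])
E
python3 -c "
from h import *
c=camera('scene'); to([.4874,-.2349,.0735])
f=lambda p:np.round((np.array(p)-[290,270])*6,0)
print('centre',f(proj(c,[.4874,-.235,.0925])))
for k in (1.5,2,2.25,2.5,3,): print(k,f(model(c,18*k,.0925)))
"
```

```text
t 5.85 pos [ 0.487  -0.234   0.0741] rot [-179.82   -0.38  -36.84] shift cm [0.08 0.05 0.06] level [-0.18 -0.38 -0.  ] F [-4.8  3.7 10.8] T [0.74 1.03 0.32] op 0.0439 q [-2.570e+01  3.400e+00 -1.020e+01  7.600e+01  1.000e-01  1.011e+02]
centre [291. 277.]
1.5 [351. 315.]
2 [344. 324.]
2.25 [340. 327.]
2.5 [336. 331.]
3 [326. 336.]
```

play_rows(
  rows=[
    [1,[0,0,0.12],[0,0,-5]],
    [1,[0,0,0.12],[0,0,-5]],
    [1,[0,0,0.12],[0,0,-5]],
    [1,[0,0,0.12],[0,0,-5]],
    [1,[0,0,0.12],[0,0,-5]],
  ],
)

```text
time: 6.35
ee_pos: [0.487, -0.2338, 0.0738]
tcp_rot: [180.0, -0.6, -11.0]
wrist_force: [-6.3, 3.9, 13.6]
opening: 0.0433
```

```bash
python3 -c "
from h import *
to([.4874,-.2349,.0735])"
```

```text
t 6.35 pos [ 0.487  -0.2338  0.0738] rot [179.99  -0.61 -11.  ] shift cm [0.06 0.1  0.03] level [ 0.01 -0.61  0.  ] F [-6.3  3.9 13.6] T [ 0.84  1.26 -0.08] op 0.0433 q [-25.7   3.2 -10.5  75.8   0.1  75.3]
```

play_rows(
  rows=[
    [1,[0,0,0.07],[0,-0.2,-4.5]],
    [1,[0,0,0.07],[0,-0.2,-4.5]],
    [1,[0,0,0.07],[0,-0.2,-4]],
  ],
)

```text
time: 6.65
ee_pos: [0.4872, -0.2338, 0.0751]
tcp_rot: [179.9, -0.1, 2.6]
wrist_force: [-4.4, 3.8, 8.5]
opening: 0.0438
```

```bash
python3 -c "
from h import *
to([.4874,-.2349,.0735])
c=camera('scene')
f=lambda p:np.round((np.array(p)-[290,270])*6,0)
for k in (-.5,0,.5,1): print(k,f(model(c,18*k,.0925)))
to([.4874,-.2349,.0735])
i=c['img'][270:370,290:390,::-1];cv2.imwrite('pics/s4z.png',cv2.resize(i,(600,600),interpolation=2))"
```

```text
t 6.65 pos [ 0.4872 -0.2338  0.0751] rot [ 1.7989e+02 -1.4000e-01  2.5800e+00] shift cm [0.02 0.11 0.16] level [ 0.11 -0.14 -0.  ] F [-4.4  3.8  8.5] T [ 0.86  0.68 -0.27] op 0.0438 q [-25.6   3.6  -9.9  76.3  -0.   61.8]
-0.5 [363. 276.]
0 [362. 287.]
0.5 [360. 297.]
1 [356. 306.]
t 6.7 pos [ 0.4872 -0.2337  0.075 ] rot [ 1.799e+02 -1.200e-01  2.820e+00] shift cm [0.02 0.12 0.15] level [ 0.1  -0.12 -0.  ] F [-5.4  3.6 11.3] T [ 0.83  0.81 -0.2 ] op 0.0435 q [-25.6   3.6  -9.9  76.3  -0.   61.6]
```

View pics/s4z.png

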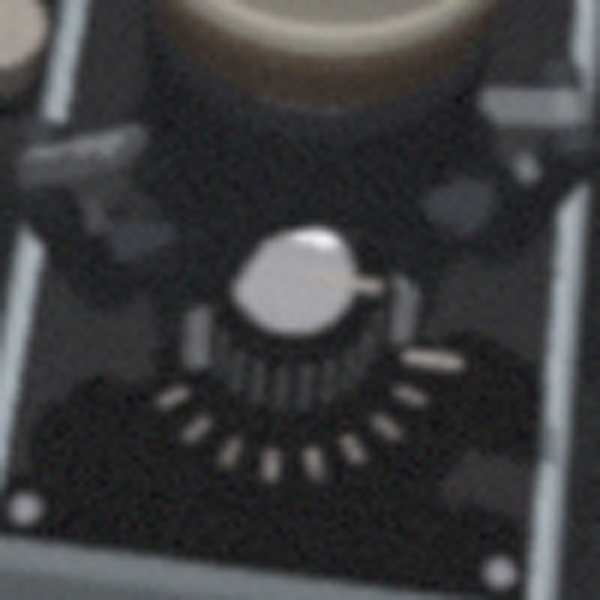

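play_rows(
  rows=[
    [1,[0,0,0.2],[0,0,0]],
    [1,[0,0,0.15],[0,0,0]],
  ],
)

```text
time: 6.9
ee_pos: [0.4872, -0.2338, 0.0741]
tcp_rot: [179.9, -0.2, 2.8]
wrist_force: [-6.5, 3.0, 13.0]
opening: 0.0439
```

```bash
python3 -c "
from h import *
to([.4874,-.2349,.0735])"
```

```text
t 6.9 pos [ 0.4872 -0.2338  0.0741] rot [179.87  -0.21   2.84] shift cm [0.02 0.12 0.06] level [ 0.13 -0.21 -0.  ] F [-6.5  3.  13. ] T [ 0.77  1.16 -0.12] op 0.0439 q [-25.6   3.5 -10.1  76.2  -0.   61.5]
```

play_rows(
  rows=[
    [1,[0,0,0.1],[0,0,5]],
    [1,[0,0,0.1],[0,0,5]],
    [1,[0,0,0.1],[0,0,5]],
    [1,[0,0,0.1],[0,0,5]],
  ],
)

```text
time: 7.3
ee_pos: [0.4869, -0.2341, 0.0744]
tcp_rot: [179.9, -0.4, -17.8]
wrist_force: [-5.4, 2.1, 10.6]
opening: 0.0439
```

```bash
python3 -c "
from h import *
to([.4874,-.2349,.0735])"
```

```text
t 7.3 pos [ 0.4869 -0.2341  0.0744] rot [179.9   -0.38 -17.79] shift cm [0.07 0.07 0.09] level [ 0.1  -0.38  0.  ] F [-5.4  2.1 10.6] T [0.58 1.12 0.43] op 0.0439 q [-25.7   3.4 -10.2  76.   -0.   82.1]
```

play_rows(
  rows=[
    [1,[0,0,0.14],[0,0,5]],
    [1,[0,0,0.12],[0,0,5]],
    [1,[0,0,0.12],[0,0,5]],
    [1,[0,0,0.12],[0,0,5]],
  ],
)

```text
time: 7.7
ee_pos: [0.4868, -0.2341, 0.0738]
tcp_rot: [-179.9, -0.5, -38.6]
wrist_force: [-5.2, 4.2, 12.8]
opening: 0.0437
```

```bash
python3 -c "
from h import *
to([.4874,-.2349,.0735])"
```

```text
t 7.7 pos [ 0.4868 -0.2341  0.0738] rot [-179.92   -0.54  -38.6 ] shift cm [0.1  0.03 0.04] level [-0.08 -0.54 -0.  ] F [-5.2  4.2 12.8] T [0.84 1.21 0.05] op 0.0437 q [-25.7   3.2 -10.4  75.8  -0.  102.9]
```

Clockwise another 25° to around -64, then I check.

play_rows(
  rows=[
    [1,[0,0,0.1],[0,0,5]],
    [1,[0,0,0.1],[0,0,5]],
    [1,[0,0,0.1],[0,0,5]],
    [1,[0,0,0.1],[0,0,5]],
    [1,[0,0,0.1],[0,0,5]],
  ],
)

```text
time: 8.2
ee_pos: [0.4868, -0.2341, 0.0743]
tcp_rot: [-179.6, -0.6, -64.6]
wrist_force: [-5.3, 4.0, 11.8]
opening: 0.0438
```

```bash
python3 -c "
from h import *
to([.4874,-.2349,.0735])
c=camera('scene')
f=lambda p:np.round((np.array(p)-[290,270])*6,0)
for k in (3,3.5,4,4.5): print(k,f(model(c,18*k,.0925)))
to([.4874,-.2349,.0735])
i=c['img'][270:370,290:390,::-1];cv2.imwrite('pics/s5z.png',cv2.resize(i,(600,600),interpolation=2))"
```

```text
t 8.2 pos [ 0.4868 -0.2341  0.0743] rot [-179.56   -0.59  -64.63] shift cm [ 0.1  -0.02  0.08] level [-0.44 -0.59  0.  ] F [-5.3  4.  11.8] T [0.7  1.16 0.08] op 0.0438 q [-25.7   3.  -10.6  75.7  -0.  129. ]
3 [326. 336.]
3.5 [316. 340.]
4 [305. 343.]
4.5 [294. 344.]
t 8.25 pos [ 0.4868 -0.2341  0.0743] rot [-179.55   -0.6   -64.97] shift cm [ 0.09 -0.02  0.08] level [-0.45 -0.6   0.  ] F [-4.2  4.6 10.3] T [ 0.68  1.04 -0.2 ] op 0.0439 q [-25.7   3.  -10.6  75.7  -0.  129.3]
```

View pics/s5z.png

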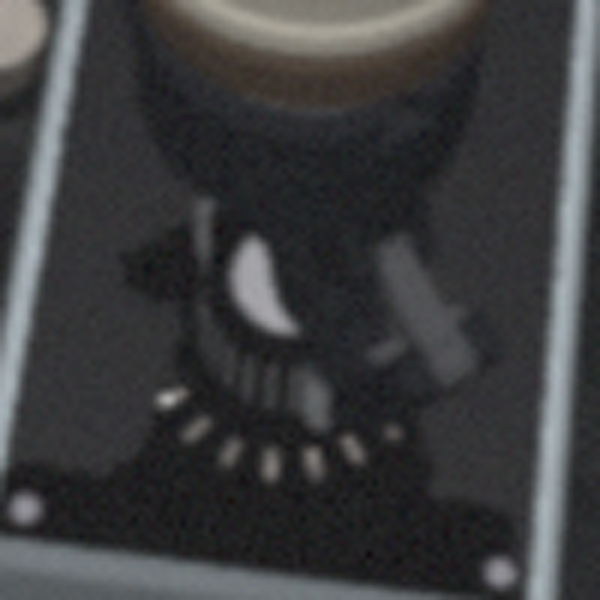

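play_rows(
  rows=[
    [1,[0,0,0.1],[0,0,5]],
    [1,[0,0,0.1],[0,0,0]],
  ],
)

```text
time: 8.45
ee_pos: [0.4868, -0.2341, 0.0744]
tcp_rot: [-179.4, -0.6, -70.2]
wrist_force: [-4.5, 3.7, 10.4]
opening: 0.0434
```

```bash
python3 -c "
from h import *
to([.4874,-.2349,.0801])"
```

```text
t 8.45 pos [ 0.4868 -0.2341  0.0744] rot [-179.45   -0.6   -70.24] shift cm [ 0.1  -0.04 -0.57] level [-0.55 -0.6   0.  ] F [-4.5  3.7 10.4] T [ 0.69  1.06 -0.16] op 0.0434 q [-25.7   2.9 -10.7  75.6  -0.  134.6]
```

Yaw is −70.2°, the computed fourth click. I let it rise while still holding it.

play_rows(
  rows=[
    [1,[0,0,-0.15],[0,0,0]],
    [1,[0,0,-0.15],[0,0,0]],
    [1,[0,0,-0.1],[0,0,0]],
    [1,[0,0,0],[0,0,0]],
  ],
)

```text
time: 8.85
ee_pos: [0.4867, -0.2341, 0.0797]
tcp_rot: [-179.4, -0.6, -70.3]
wrist_force: [-2.5, 2.0, 5.6]
opening: 0.044
```

```bash
python3 -c "
from h import *
to([.4874,-.2349,.0801])"
```

```text
t 8.85 pos [ 0.4867 -0.2341  0.0797] rot [-179.42   -0.63  -70.28] shift cm [ 0.1  -0.04 -0.04] level [-0.58 -0.63 -0.  ] F [-2.5  2.   5.6] T [ 0.43  0.61 -0.1 ] op 0.044 q [-25.7   2.8 -10.3  76.1  -0.  134.6]
```

play_rows(
  rows=[
    [1,[0,0,-0.05],[0,0,0]],
    [0,[0,0,0],[0,0,0]],
    [0,[0,0,0],[0,0,0]],
    [0,[0,0,0],[0,0,0]],
    [0,[0,0,0],[0,0,0]],
    [0,[0,0,0],[-0.5,-0.6,0]],
  ],
)

```text
time: 9.45
ee_pos: [0.4868, -0.2346, 0.0791]
tcp_rot: [-179.9, -0.0, -70.3]
wrist_force: [0.7, 0.0, 0.2]
opening: 0.0852
```

```bash
python3 -c "
from h import *
to([.4874,-.2349,.17])"
```

```text
t 9.45 pos [ 0.4868 -0.2346  0.0791] rot [-1.7995e+02 -5.0000e-02 -7.0280e+01] shift cm [ 0.06 -0.05 -9.09] level [-0.05 -0.05  0.  ] F [0.7 0.  0.2] T [-0.02  0.03 -0.04] op 0.0852 q [-25.7   3.6  -9.5  76.9   0.  134.5]
```

play_rows(
  rows=[
    [0,[0,0,-3],[0,0,0]],
    [0,[0,0,-3],[0,0,0]],
    [0,[0,0,-3],[0,0,0]],
    [0,[0,0,0],[0,0,0]],
  ],
)

```text
time: 9.85
ee_pos: [0.4862, -0.2344, 0.1706]
tcp_rot: [179.8, 0.2, -70.3]
wrist_force: [-0.1, -0.1, -0.3]
opening: 0.0852
```

```bash
python3 -c "
from h import *
to([.5361,-.133,.17])"
```

```text
t 9.85 pos [ 0.4862 -0.2344  0.1706] rot [179.82   0.2  -70.28] shift cm [-7.86 -8.12  0.06] level [0.18 0.2  0.  ] F [-0.1 -0.1 -0.3] T [-0.04  0.01  0.07] op 0.0852 q [-25.7   3.    0.   87.3   0.  134.5]
```

play_rows(
  rows=[
    [1,[-2.6,-2.7,0],[0,0,0]],
    [1,[-2.6,-2.7,0],[0,0,0]],
    [1,[-2.6,-2.7,0],[0,0,0]],
    [1,[0,0,0],[0,0,0]],
    [1,[0,0,0],[0,0,0]],
  ],
)

```text
time: 10.35
ee_pos: [0.5382, -0.1314, 0.1693]
tcp_rot: [179.7, 0.2, -70.4]
wrist_force: [-0.6, -1.3, 0.5]
opening: 0.0122
```

```bash
python3 -c "
from h import *
to([.5361,-.133,.11])
for n in('scene','top'):
  c=camera(n)
  f=[proj(c,[.4874,-.235,.099])]+[model(c,18*k,.099) for k in (3,4,5)]
  u,v=f[0].astype(int); s=45
  i=c['img'][v-s:v+s,u-s:u+s,::-1];cv2.imwrite('pics/k_%s.png'%n,cv2.resize(i,(540,540),interpolation=2))
  print(n,[((p-[u-s,v-s])*6).round() for p in f])
  print([ (np.round(d['point'],4),round(d['confidence'],2)) for d in spotter.spot_in(c,'start_key_top')[:2]])
save(c,'top_k.png')
"
```

```text
t 10.35 pos [ 0.5382 -0.1314  0.1693] rot [179.72   0.24 -70.43] shift cm [0.1  0.22 5.93] level [0.28 0.24 0.  ] F [-0.6 -1.3  0.5] T [-0.01  0.02 -0.  ] op 0.0122 q [-13.7   5.    2.   87.4   0.  146.7]
scene [array([274., 272.]), array([310., 331.]), array([288., 338.]), array([265., 338.])]
[(array([ 0.4865, -0.2434,  0.0983]), 0.64), (array([ 0.537 , -0.1326,  0.0747]), 0.5)]
top [array([272., 276.]), array([323., 253.]), array([328., 270.]), array([328., 287.])]
[]
```

View pics/k_scene.png

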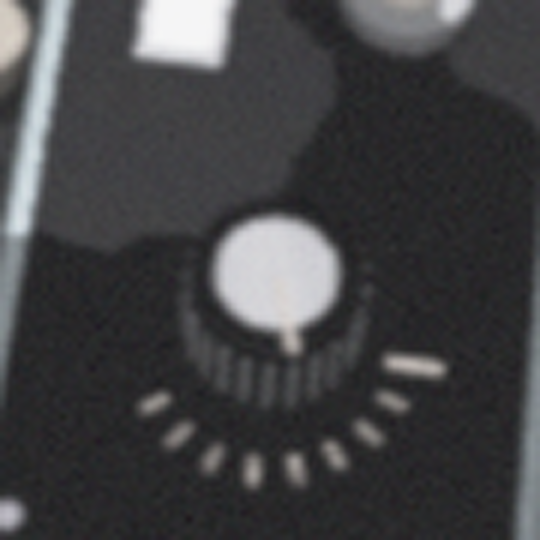

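View pics/k_top.png

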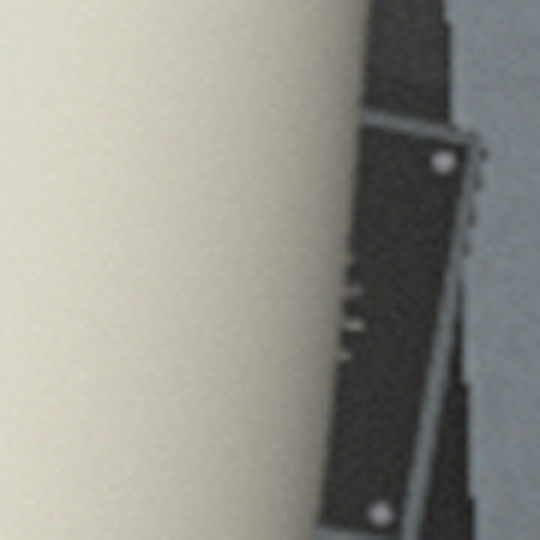

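play_rows(
  rows=[
    [1,[0.1,0.2,2],[0.3,0.2,0]],
    [1,[0,0,2],[0,0,0]],
    [1,[0,0,1],[0,0,0]],
    [1,[0,0,0],[0,0,0]],
  ],
)

```text
time: 10.95
ee_pos: [0.5353, -0.1378, 0.1192]
tcp_rot: [-179.9, -0.1, -70.9]
wrist_force: [0.1, 0.1, -0.1]
opening: -0.0002
```

```bash
python3 -c "
from h import *
to([.5362,-.133,.086])
c=camera('scene');i=c['img'][180:280,320:420,::-1];cv2.imwrite('pics/p1.png',cv2.resize(i,(600,600),interpolation=2))"
```

```text
t 10.95 pos [ 0.5353 -0.1378  0.1192] rot [-1.7986e+02 -6.0000e-02 -7.0870e+01] shift cm [-0.43 -0.24  3.32] level [-0.14 -0.06 -0.  ] F [ 0.1  0.1 -0.1] T [ 0.   -0.02 -0.02] op -0.0002 q [-14.5   4.5  -4.   81.3   0.  146.4]
```

View pics/p1.png

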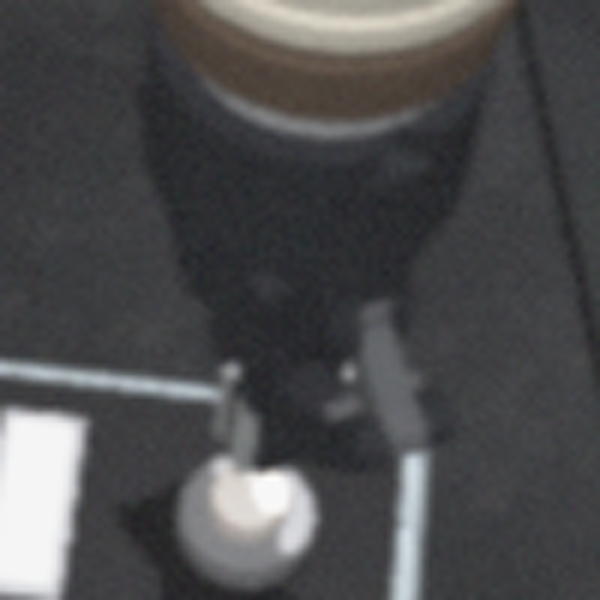

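play_rows(
  rows=[
    [1,[-0.4,-0.2,1],[0,0,0]],
    [1,[0,0,0.8],[0,0,0]],
    [1,[0,0,0],[0,0,0]],
  ],
)

```text
time: 11.3
ee_pos: [0.5371, -0.1336, 0.1026]
tcp_rot: [-179.7, -0.2, -70.9]
wrist_force: [-0.0, -0.4, -0.1]
opening: -0.0001
```

```bash
python3 -c "
from h import *
to([.5362,-.133,.086])"
```

```text
t 11.3 pos [ 0.5371 -0.1336  0.1026] rot [-1.7969e+02 -1.7000e-01 -7.0900e+01] shift cm [-0.09  0.07  1.66] level [-0.31 -0.17  0.  ] F [-0.  -0.4 -0.1] T [ 0.02 -0.02 -0.  ] op -0.0001 q [-14.    4.7  -5.7  79.3   0.  146.9]
```

play_rows(
  rows=[
    [1,[-0.05,0.05,0.7],[-0.3,-0.2,0]],
    [1,[0,0,0.6],[0,0,0]],
    [1,[0,0,0],[0,0,0]],
  ],
)

```text
time: 11.6
ee_pos: [0.5367, -0.1332, 0.0888]
tcp_rot: [-180.0, 0.0, -70.9]
wrist_force: [-0.2, 0.1, -0.2]
opening: -0.0001
```

```bash
python3 -c "
from h import *
to([.5362,-.133,.086])"
```

```text
t 11.6 pos [ 0.5367 -0.1332  0.0888] rot [-1.7999e+02  3.0000e-02 -7.0870e+01] shift cm [-0.03  0.04  0.28] level [-0.01  0.03 -0.  ] F [-0.2  0.1 -0.2] T [-0.01 -0.03 -0.01] op -0.0001 q [-13.9   5.2  -6.7  78.2   0.  146.9]
```

play_rows(
  rows=[
    [1,[0,0,0.3],[0,0,0]],
    [1,[0,0,0.2],[0,0,0]],
    [1,[0,0,0],[0,0,0]],
  ],
)

```text
time: 11.9
ee_pos: [0.5369, -0.1332, 0.084]
tcp_rot: [-180.0, 0.0, -70.9]
wrist_force: [-0.6, -0.1, 3.1]
opening: -0.0002
```

```bash
python3 -c "
from h import *
to([.5362,-.133,.082])"
```

```text
t 11.9 pos [ 0.5369 -0.1332  0.084 ] rot [-1.7996e+02  1.0000e-02 -7.0870e+01] shift cm [-0.05  0.06  0.2 ] level [-0.04  0.01  0.  ] F [-0.6 -0.1  3.1] T [0.12 0.3  0.01] op -0.0002 q [-13.9   5.3  -7.1  77.6   0.  146.9]
```

play_rows(
  rows=[
    [1,[0,0,0.25],[0,0,0]],
    [1,[0,0,0.2],[0,0,0]],
    [1,[0,0,0.1],[0,0,0]],
  ],
)

```text
time: 12.2
ee_pos: [0.5371, -0.1333, 0.082]
tcp_rot: [-179.8, -0.1, -70.9]
wrist_force: [-4.4, 1.4, 8.6]
opening: 0.0003
```

```bash
python3 -c "
from h import *
to([.5362,-.133,.082])"
```

```text
t 12.2 pos [ 0.5371 -0.1333  0.082 ] rot [-1.7983e+02 -7.0000e-02 -7.0870e+01] shift cm [-0.05  0.08  0.  ] level [-0.17 -0.07 -0.  ] F [-4.4  1.4  8.6] T [0.28 1.04 0.01] op 0.0003 q [-13.9   5.2  -7.4  77.2   0.  146.9]
```

play_rows(
  rows=[
    [1,[0,0,0.25],[0,0,0]],
    [1,[0,0,0.25],[0,0,0]],
  ],
)

```text
time: 12.4
ee_pos: [0.5372, -0.1333, 0.0817]
tcp_rot: [-179.7, -0.2, -70.9]
wrist_force: [-10.2, 2.7, 23.4]
opening: 0.0001
```

```bash
python3 -c "
from h import *
to([.5362,-.133,.082])
c=camera('scene');i=c['img'][200:260,345:405,::-1];cv2.imwrite('pics/p2.png',cv2.resize(i,(600,600),interpolation=2));to([.5362,-.133,.082])"
```

```text
t 12.4 pos [ 0.5372 -0.1333  0.0817] rot [-1.7967e+02 -1.7000e-01 -7.0870e+01] shift cm [-0.06  0.08 -0.03] level [-0.33 -0.17 -0.  ] F [-10.2   2.7  23.4] T [0.6  2.28 0.03] op 0.0001 q [-14.    5.   -7.7  77.    0.  146.9]
t 12.45 pos [ 0.5372 -0.1333  0.0817] rot [-179.67   -0.18  -70.87] shift cm [-0.06  0.08 -0.03] level [-0.33 -0.18  0.  ] F [-9.8  2.8 21.3] T [0.49 2.11 0.02] op -0.0006 q [-14.    5.   -7.7  77.    0.  146.9]
```

View pics/p2.png

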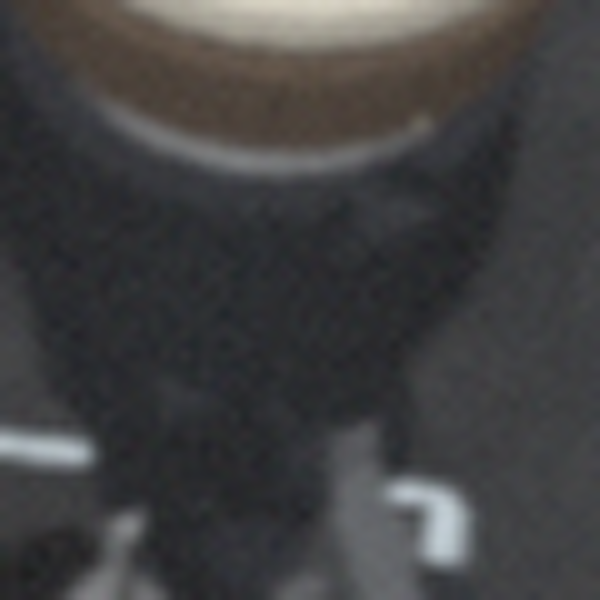

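play_rows(
  rows=[
    [1,[0,0,-1],[0,0,0]],
    [1,[0,0,-3],[0,0,0]],
    [1,[0,0,-3],[0,0,0]],
    [1,[0,0,-3],[0,0,0]],
    [1,[0,4,-1],[0,0,0]],
    [1,[0,4,0],[0,0,0]],
    [1,[0,4,0],[0,0,0]],
    [1,[0,4,0],[0,0,0]],
    [1,[0,0,0],[0,0,0]],
  ],
)

```text
time: 13.35
ee_pos: [0.3814, -0.1869, 0.1953]
tcp_rot: [-179.6, -0.3, -70.7]
wrist_force: [2.0, -0.3, 0.8]
opening: -0.0002
```

```bash
python3 -c "
from h import *
to([.5362,-.133,.082])
c=camera('scene');save(c,'end.png');i=c['img'][215:365,280:400,::-1];cv2.imwrite('pics/end_z.png',cv2.resize(i,(480,600),interpolation=2))
for t in('small_beaker','stopper','cap','start_key_top'): print(t,[(np.round(d['point'],4),round(d['confidence'],2)) for d in spotter.spot_in(c,t)[:2]])"
```

```text
t 13.35 pos [ 0.3814 -0.1869  0.1953] rot [-179.61   -0.3   -70.73] shift cm [ -0.03 -16.31  11.44] level [-0.39 -0.3  -0.  ] F [ 2.  -0.3  0.8] T [-0.01 -0.05  0.01] op -0.0002 q [-2.610e+01 -1.330e+01 -1.240e+01  9.050e+01  1.000e-01  1.346e+02]
small_beaker [(array([ 0.5675, -0.0475,  0.0405]), 0.75)]
stopper [(array([ 0.4148, -0.115 ,  0.023 ]), 0.74), (array([ 0.485 , -0.2439,  0.0994]), 0.53)]
cap [(array([ 3.724e-01, -2.259e-01,  3.000e-04]), 0.55)]
start_key_top [(array([ 0.5352, -0.1332,  0.0725]), 0.56)]
```

View pics/end_z.png

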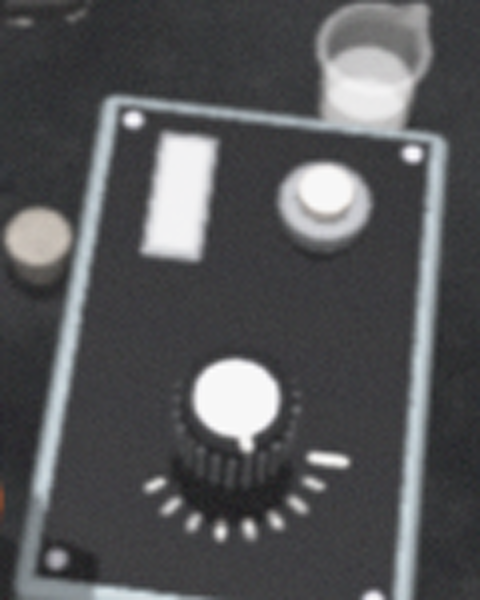

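```bash
python3 -c "
from h import *
print(job_done())"
```

```text
the job is handed in; nothing more can be done
None
```

I set the timer to four, started it and handed the job in at about 13.4 s of the 61 s. No verdict was reported.

- **Dial:** it started on click three. I gripped it at 40 N and pressed it about 6 mm down. I turned it about 55° anticlockwise to zero, where the picture showed the pointer along the long mark. I then turned it about 73° clockwise, let it rise while still holding it, and let go.
- **Start key:** I pressed it with closed fingers to its bottom, then released it. The fingers travelled about 5 mm after the key's estimated top. At the end the force rose to about 23 N, more than the key needs but under the 40 N limit.
- **Last picture:** the pointer is on the fourth mark, the dial and key look up, and the arm is clear of everything. The spotter put the beaker, stopper and cap within about 4 mm of their starting points, which is its accuracy.

Two things were less certain:
- **Dial press:** the depth swung between about 5.0 and 6.3 mm, and the force once read 13.6 N against the 14.5 N limit, in a reading that is noisy and lags.
- **Pointer hidden:** it was behind a finger at the fourth click, so I stopped by the wrist angle and only confirmed the click in the picture after letting go.

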